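# Put the polishing wheels back with their compounds

### The job

The four felt polishing wheels have been put away in the wrong compound trays. Swap them round until each wheel lies flat, hub up, in the well of the tray that holds the bar of its own colour, using the empty spare tray as the stopover. Grit and stray compound spoil a wheel, so at no time let one touch the bare bench or another wheel.

Things in the scene. Friction and masses are not known exactly. Their poses are not given: they have to be found in the camera images.
- wheel_red_hub (a point): Felt polishing wheel, rim and upper face deep red: disc 70 mm across, 20 mm thick, lying flat; on it a steel flange 36 mm across, 3 mm thick, and a bare upright aluminium hub to grip, 24 mm across, 34 mm tall. 57 mm tall in all, 0.08 to 0.17 kg. Point: on the axis at mid-hub, 40 mm above the underside, 17 mm below the hub's top, 20 mm above the felt. z points up out of the hub.
- wheel_green_hub (a point): Felt polishing wheel, rim and upper face dark green: disc 70 mm across, 20 mm thick, lying flat; on it a steel flange 36 mm across, 3 mm thick, and a bare upright aluminium hub to grip, 24 mm across, 34 mm tall. 57 mm tall in all, 0.08 to 0.17 kg. Point: on the axis at mid-hub, 40 mm above the underside, 17 mm below the hub's top, 20 mm above the felt. z points up out of the hub.
- wheel_blue_hub (a point): Felt polishing wheel, rim and upper face blue: disc 70 mm across, 20 mm thick, lying flat; on it a steel flange 36 mm across, 3 mm thick, and a bare upright aluminium hub to grip, 24 mm across, 34 mm tall. 57 mm tall in all, 0.08 to 0.17 kg. Point: on the axis at mid-hub, 40 mm above the underside, 17 mm below the hub's top, 20 mm above the felt. z points up out of the hub.
- wheel_white_hub (a point): Felt polishing wheel, rim and upper face white: disc 70 mm across, 20 mm thick, lying flat; on it a steel flange 36 mm across, 3 mm thick, and a bare upright aluminium hub to grip, 24 mm across, 34 mm tall. 57 mm tall in all, 0.08 to 0.17 kg. Point: on the axis at mid-hub, 40 mm above the underside, 17 mm below the hub's top, 20 mm above the felt. z points up out of the hub.
- tray_red: Fixed wooden tray with a deep red bar of compound (38 x 88 mm, top 33 mm above bench) in its narrow bay. 165 mm (x) by 107 mm (y), walls 6 thick, 16 high. Square grey well for one wheel, 95 mm inside, floor 4 mm above bench. Origin: under the well's centre, at bench height; +x points to the bar (centre 80 mm off). A wheel flat in the well has its hub point 44 mm above the origin.
- tray_green: Fixed wooden tray with a dark green bar of compound (38 x 88 mm, top 33 mm above bench) in its narrow bay. 165 mm (x) by 107 mm (y), walls 6 thick, 16 high. Square grey well for one wheel, 95 mm inside, floor 4 mm above bench. Origin: under the well's centre, at bench height; +x points to the bar (centre 80 mm off). A wheel flat in the well has its hub point 44 mm above the origin.
- tray_blue: Fixed wooden tray with a blue bar of compound (38 x 88 mm, top 33 mm above bench) in its narrow bay. 165 mm (x) by 107 mm (y), walls 6 thick, 16 high. Square grey well for one wheel, 95 mm inside, floor 4 mm above bench. Origin: under the well's centre, at bench height; +x points to the bar (centre 80 mm off). A wheel flat in the well has its hub point 44 mm above the origin.
- tray_white: Fixed wooden tray with a white bar of compound (38 x 88 mm, top 33 mm above bench) in its narrow bay. 165 mm (x) by 107 mm (y), walls 6 thick, 16 high. Square grey well for one wheel, 95 mm inside, floor 4 mm above bench. Origin: under the well's centre, at bench height; +x points to the bar (centre 80 mm off). A wheel flat in the well has its hub point 44 mm above the origin.
- tray_spare: The fifth tray, the same in every size, but its narrow bay is empty: it belongs to no compound, its well is free at the start and takes one wheel. Origin and axes as on the other trays.
- table: The wooden bench top, its surface at height 0 (fixed).
Things that resemble listed ones, but are neither listed nor needed, are in the scene too. There is more than one size of the part that bears wheel_blue_hub; the job needs the smaller. Several things look just like the part that bears wheel_green_hub: the one meant starts farthest from the robot's base.

How it is judged (in metres and radians):
At the end, for the whole second after the job is handed in: All four wheels are released and at rest, each lying flat (within 0.1 rad), hub up, on the floor of the well of the tray of its own colour: axis within 15 mm of the well's centre, hub point 39 to 48 mm above the tray's underside. The spare tray is thereby empty again (horizontal distance between wheel_red_hub and tray_red below 0.015 m and z of wheel_red_hub in the frame of tray_red between 0.039 and 0.048 m and angle between each of wheel_red_hub, wheel_green_hub, wheel_blue_hub, wheel_white_hub's own z axis and vertical below 0.1 rad and linear speed of each of wheel_red, wheel_green, wheel_blue, wheel_white below 0.02 m/s and angular speed of each of wheel_red, wheel_green, wheel_blue, wheel_white below 0.3 rad/s and horizontal distance between wheel_green_hub and tray_green below 0.015 m and z of wheel_green_hub in the frame of tray_green between 0.039 and 0.048 m and horizontal distance between wheel_blue_hub and tray_blue below 0.015 m and z of wheel_blue_hub in the frame of tray_blue between 0.039 and 0.048 m and horizontal distance between wheel_white_hub and tray_white below 0.015 m and z of wheel_white_hub in the frame of tray_white between 0.039 and 0.048 m); the robot touches nothing.
It fails at once if a wheel touches the bare bench (contact force between any of wheel_red, wheel_green, wheel_blue, wheel_white and table above 0.2 N).
It fails at once if two wheels touch each other (contact force between wheel_red and wheel_green above 0.2 N or contact force between any of wheel_red, wheel_green and wheel_blue above 0.2 N or contact force between any of wheel_red, wheel_green, wheel_blue and wheel_white above 0.2 N).
It also fails if it takes over 138 s, if anything falls off the work surface, if the arm or the gripper's body presses on something with over 40 N, if the wrist force passes 120 N, or if a joint passes its speed limit or range.

### The arm

A 6-joint arm with a two-finger parallel gripper is mounted at the origin on the work surface. World frame = base frame: x ahead of the robot, y to its left, z up, the work surface at z = 0. Lengths are in m, angles in degrees, forces in N, time in s.
With the tool pointing down it reaches from about 0.25 to 0.725 m from the base axis. Payload 9.7 kg.
Tool frame: the origin (TCP) lies at the very end of the fingers, on their centre line; the grasp point (between the pads) lies 19 mm behind it (bot.grip_point_offset is the distance from the TCP to the grasp point, in m); y points along the fingers, x is the direction in which the jaws open and shut, and the axes are right-handed (so a half turn about y gives the same grasp; the last joint's range is limited). The gripper opens to 85 mm and grips with 20 to 120 N. Pads are 22 mm wide; open, the fingers measure 114 mm over their backs; the gripper's body (76 mm by 85 mm) begins 54 mm behind the grasp point. The pads swing forward as they close: fully open they stand 13 mm farther back than shut.
Start: joints at [0, 4.979, 10.078, 95.1, 0, 90], TCP at [0.55, -0, 0.231] pointing down, gripper open.
Joint ranges: [-179.16, 179.16], [-48.56, 103.87], [-65.8, 70.77], [-126.05, 130.52], [-82.76, 87.17], [-180, 180]. Speed limits (degrees/s): [127.2, 127.2, 147.25, 180, 180, 180].

### API

Orientations are given as [roll, pitch, yaw] about the fixed x, y, z axes, in that order (R = Rz(yaw) Ry(pitch) Rx(roll)).
In Python, from workcell import bot gives the robot as it stands.
- The arm moves only by the shell command python3 -m inch 'ROWS' [FORCE]. ROWS is JSON, a list of rows, each a list of 3 entries, a list of its own where there are three numbers: the shift along the tool's x, y, z in mm, then the turn, a rotation vector about the tool's x, y, z in rad, then the finger opening in mm, from 0 to 85.4. In form: [[[x, y, z], [ax, ay, az], grip], ...]. A call has 1 to 20 rows; each row is the pose to reach, as a shift and turn from the pose measured when the call began, along the tool's axes at that moment; what a row does not reach only later rows make up. A row lasts 1/10 s, in which the tool goes at most 50 mm and 8.59 degrees, less where a joint would pass 70% of its speed; a pose out of reach is approached as far as the arm can. A call with a gripper value outside its range is refused whole. The fingers move at their own pace and stop on an object; FORCE is the grip in N (left out, the last holds). Time passes only in rows, so rows that repeat a pose let the fingers close. It gives the time, the measured TCP pose, the force and the opening at its end, in the units of the state.
- bot.get_obs(): the state, without advancing time (a new reading comes with each control period).
- bot.camera(name): name is "scene" or "side" or "wrist"; returns a dict with "frame" (480x640x3 uint8, red, green, blue), "mtx" (3x3 intrinsics, pixels), "origin" and "orientation" of the camera in the world. Camera axes: x right, y down, z forward; pixel columns grow to the right and rows downward; lengths in m; the calibration is good to about 2 mm. A picture is of the moment at which its call begins. There is no depth.
- bot.job_done(): hands the job in, once; it reports no verdict.
Trained networks look in a picture, given as the dict that the camera call returned (one of the last four; its "shot" number tells which), for a name from the list of things; names that differ only in an ending like _2 or _b are one class to them, and where a whole thing is asked for, a point or a joint stands for the part that bears it (a point fixed in the world has none). Each returns a list of dicts, best first, with "confidence" (0 to 1); they miss things now and then, are a little off and sometimes report something else, mostly with a low value. They report only what shows in the picture. A call takes as long as a camera call. They do not tell look-alikes from the thing itself.
- bot.search_frame(picture, name): "box" ([left, top, right, bottom] in pixels, round what is visible of it).
- bot.cut_out(picture, name): "region" (480x640 bool, what is visible of it) and "box" ([left, top, right, bottom] in pixels, round what is visible of it).
The state is a dict: "time": time; "q": joint angles; "qd": joint speeds; "joint_efforts": joint torques, N m; "ee_pos": TCP position; "tcp_rot": TCP orientation; "wrist_force": force on the tool from outside, world axes, zero at the start; "torque": the same for the moment, N m; "opening": finger opening in m.
Only numpy, scipy, OpenCV 4.12 (cv2) and the standard library are available. Lean on these libraries where they do the work, as an engineer would, in place of code of your own. Each camera call takes 0.05 s, during which the arm holds its last target. There are 200 camera calls.

## Working session

There is one attempt and no reset: what is moved stays moved. The work goes in short steps, Python scripts to look and compute and a shell command to move; the robot and the scene stay as the last step left them, time stands still between calls to the robot, and variables do not carry over. Pictures are saved under pics/ and viewed, about 12 in all and at most 16, crops included, and the job is handed in when it is done.

```bash
mkdir -p pics
python3 - <<'E'
from workcell import bot
import cv2
o=bot.get_obs(); print(o)
for n in ("scene","side"):
    p=bot.camera(n); cv2.imwrite(f"pics/{n}0.png",p["frame"][:,:,::-1]); print(n,p["mtx"],p["origin"],p["orientation"])
    for t in ["wheel_red_hub","wheel_green_hub","wheel_blue_hub","wheel_white_hub","tray_red","tray_green","tray_blue","tray_white","tray_spare"]:
        print(t,[(round(d["confidence"],2),[round(float(v)) for v in d["box"]]) for d in bot.search_frame(p,t)])
E
```

```text
{'time': 0.0, 'q': array([1.88295959e-03, 5.01201053e+00, 1.00352765e+01, 9.50989497e+01,
       9.76147434e-04, 8.99995036e+01]), 'qd': array([ 0.05615048,  0.05350737,  0.06836156,  0.07063013, -0.06750843,
        0.00230396]), 'joint_efforts': array([ 7.68234549e-04, -5.20392072e+01,  4.64802504e+01,  1.63646933e-02,
        2.23589603e-05, -6.77332673e-05]), 'ee_pos': array([5.49781259e-01, 2.29234671e-05, 2.30581693e-01]), 'tcp_rot': array([-8.99990232e+01,  7.56837453e-02,  2.37937397e-03]), 'wrist_force': array([ 1.02903142,  0.66322408, -0.38057571]), 'torque': array([0.02146837, 0.00229104, 0.01938007]), 'opening': 0.08519659029252166}
scene [[533.91542777   0.         334.48629792]
 [  0.         533.91542777 246.21227249]
 [  0.           0.           1.        ]] [ 1.13643922 -0.11081527  0.76695027] [-137.13250227   -0.56376852   81.71895981]
wheel_red_hub [(0.69, [413, 268, 452, 310])]
wheel_green_hub [(0.75, [225, 290, 265, 331]), (0.62, [143, 197, 181, 228])]
wheel_blue_hub [(0.96, [301, 188, 353, 240]), (0.74, [325, 257, 360, 297]), (0.43, [0, 72, 639, 480])]
wheel_
[... 301 characters left out ...]
         317.48566027]
 [  0.         560.01284763 239.78576121]
 [  0.           0.           1.        ]] [ 0.40932088 -0.88096305  0.95245328] [-135.01623562   -0.3524395    -4.55329309]
wheel_red_hub [(0.78, [333, 194, 369, 222])]
wheel_green_hub [(0.64, [348, 299, 381, 334])]
wheel_blue_hub [(0.75, [244, 237, 286, 282]), (0.74, [318, 236, 350, 270]), (0.27, [283, 366, 372, 420]), (0.17, [285, 371, 327, 408])]
wheel_white_hub [(0.91, [288, 374, 327, 406])]
tray_red [(0.64, [284, 363, 373, 422])]
tray_green [(0.68, [307, 233, 386, 279]), (0.6, [319, 188, 400, 230])]
tray_blue [(0.65, [322, 185, 401, 231])]
tray_white [(0.81, [335, 292, 421, 342])]
tray_spare [(0.83, [280, 148, 347, 176])]
```

View pics/scene0.png

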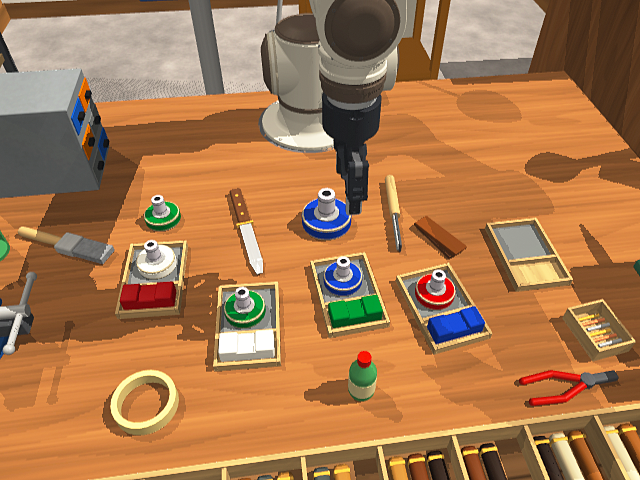

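View pics/side0.png

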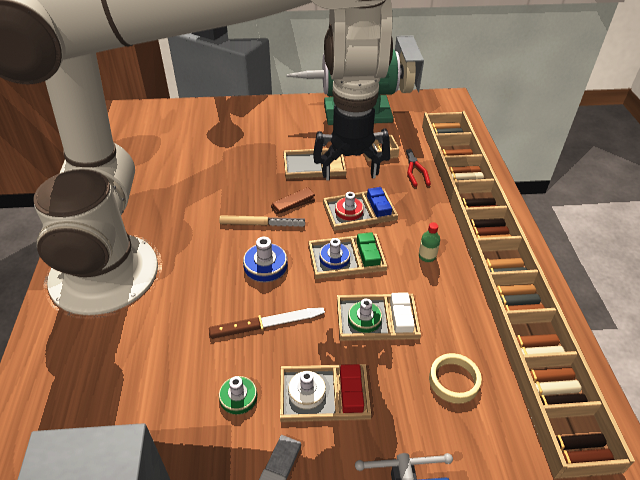

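The scene picture shows white wheel in red tray (150,260), green in white tray (243,305), blue in green tray (343,275), red in blue tray (436,288) and the spare tray at (528,255). The side view agrees. The decoys are the blue wheel nearer the base (325,215; bigger) and the green one on the bench (162,213). Next I'll fit the poses.

```bash
cat > loc.py <<'E'
import numpy as np, cv2
from scipy.spatial.transform import Rotation as Ro
from scipy.optimize import minimize
from workcell import bot
def proj(p,X):
    R=Ro.from_euler('xyz',p["orientation"],degrees=True).as_matrix()
    c=(np.asarray(X)-p["origin"])@R; u=c@p["mtx"].T
    return u[:,:2]/u[:,2:]
def ray(p,uv,z):
    R=Ro.from_euler('xyz',p["orientation"],degrees=True).as_matrix()
    d=R@np.linalg.inv(p["mtx"])@[uv[0],uv[1],1]; o=np.asarray(p["origin"]); return (o+d*(z-o[2])/d[2])[:2]
def box(x0,x1,y0,y1,z0,z1): return np.array([[x,y,z] for x in(x0,x1) for y in(y0,y1) for z in(z0,z1)])
T=np.vstack([box(-.0535,.1115,-.0535,.0535,0,.016)])
B=box(.061,.099,-.044,.044,.005,.033)
a=np.linspace(0,2*np.pi,40,endpoint=False)
W=np.vstack([np.c_[r*np.cos(a),r*np.sin(a),0*a+z] for r,z in((.035,0),(.035,.02),(.012,.057))])
def fit(obs,M,x0,z=0,yaw=True):
    # obs: list of (pic, region); convex-hull overlap fit
    S=4; hs=[]
    for p,m in obs:
        h=cv2.convexHull(np.argwhere(m)[:,::-1].astype(np.int32)).reshape(-1,2).astype(np.float32)
        hs.append((p,h+0.0))
    def cost(v):
        t=v[2] if yaw else 0
        R=np.array([[np.cos(t),-np.sin(t),0],[np.sin(t),np.cos(t),0],[0,0,1]])
        X=M@R.T+[v[0],v[1],z]; s=0
        for p,h in hs:
            q=cv2.convexHull(proj(p,X).astype(np.float32)).reshape(-1,2)
            i=cv2.intersectConvexConvex(q,h)[0]; A=cv2.contourArea(q);Bq=cv2.contourArea(h)
            s+=1-i/(A+Bq-i)
        return s/len(hs)
    d=np.array([.015,.015,.15])[:3 if yaw else 2]
    x0=np.array(x0,float)[:len(d)]
    r=minimize(cost,x0,method='Nelder-Mead',options=dict(initial_simplex=np.vstack([x0]+[x0+e for e in np.diag(d)]),xatol=1e-4,fatol=1e-4))
    return r.x,r.fun
E
cat > m1.py <<'E'
from loc import *
ps=[bot.camera("scene"),bot.camera("side")]
# approx image centres (scene, side) of each thing
tr=dict(tray_red=((151,279),(328,392)),tray_white=((246,327),(378,317)),tray_green=((349,297),(346,256)),tray_blue=((446,308),(361,208)),tray_spare=((530,256),(313,162)))
wh=dict(red=((432,289),(351,208)),green=((245,310),(364,316)),blue=((342,277),(334,253)),white=((155,259),(307,390)))
dets=[{n:bot.cut_out(p,n) for n in list(tr)+["wheel_%s_hub"%w for w in wh]} for p in ps]
def pick(k,uv,names):
    best=None
    for n in names:
        for d in dets[k][n]:
            b=d["box"]; c=np.array([(b[0]+b[2])/2,(b[1]+b[3])/2])
            if np.hypot(*(c-uv))<14 and (best is None or d["confidence"]>best["confidence"]): best=d
    return best
for n,uv in tr.items():
    o=[(ps[k],d["region"]) for k in(0,1) if (d:=pick(k,uv[k],tr)) is not None]
    c=ray(ps[0],uv[0],.01)-[.025,0]
    for s in [[0],[1],[0,1]]:
        oo=[o[i] for i in s if i<len(o)]
        if len(oo)==len(s):
            v,f=fit(oo,T if n=="tray_spare" else np.vstack([T,B]),[*c,0]); print(n,s,v.round(4),round(f,3))
for w,uv in wh.items():
    o=[(ps[k],d["region"]) for k in(0,1) if (d:=pick(k,uv[k],["wheel_%s_hub"%w])) is not None]
    c=ray(ps[0],uv[0],.03)
    for s in [[0],[1],[0,1]]:
        oo=[o[i] for i in s if i<len(o)]
        if len(oo)==len(s):
            v,f=fit(oo,W,c,.004,False); print(w,s,v.round(4),round(f,3))
E
python3 m1.py
```

```text
tray_red [0] [ 0.444  -0.3409 -0.0429] 0.018
tray_red [1] [ 0.4418 -0.3411 -0.0505] 0.016
tray_red [0, 1] [ 0.4424 -0.341  -0.0471] 0.025
tray_white [0] [ 0.5694 -0.1731 -0.0462] 0.013
tray_white [1] [ 0.5677 -0.1751 -0.049 ] 0.025
tray_white [0, 1] [ 0.5694 -0.1735 -0.0487] 0.028
tray_green [0] [0.5269 0.0028 0.0751] 0.019
tray_green [1] [0.5249 0.0023 0.0735] 0.03
tray_green [0, 1] [0.5259 0.0027 0.0746] 0.027
tray_blue [0] [0.5789 0.1591 0.1706] 0.021
tray_blue [1] [0.5776 0.1599 0.1664] 0.039
tray_blue [0, 1] [0.5781 0.1592 0.1767] 0.031
tray_spare [0] [0.4768 0.3617 0.0053] 0.031
tray_spare [1] [ 0.4755  0.3633 -0.0089] 0.085
tray_spare [0, 1] [0.4764 0.3619 0.002 ] 0.063
red [0] [0.5771 0.1596] 0.096
red [1] [0.577  0.1578] 0.067
red [0, 1] [0.5773 0.1586] 0.086
green [0] [ 0.5702 -0.1788] 0.056
green [1] [ 0.5698 -0.1776] 0.056
green [0, 1] [ 0.5699 -0.1788] 0.058
blue [0] [0.5255 0.0008] 0.061
blue [1] [0.525  0.0012] 0.068
blue [0, 1] [0.5254 0.0009] 0.065
white [0] [ 0.4384 -0.3387] 0.06
white [1] [ 0.4378 -0.3357] 0.094
white [0, 1] [ 0.4381 -0.3385] 0.08
```

```bash
python3 -m inch '[[[5,10,30],[0,0,0],55],[[10,20,60],[0,0,0],55],[[16,30,90],[0,0,0],55],[[22,45,120],[0,0,0],55],[[27,60,145],[0,0,0],55],[[27,70,158],[0,0,0],55],[[27,85,158.5],[0,0,0],55],[[27.5,105,158.5],[0,0,0],55],[[27.5,115,158.5],[0,0,0],55],[[27.5,115,158.5],[0,0,0],55],[[27.5,115,158.5],[0,0,0],55]]' 40
python3 - <<'E'
from workcell import bot
import cv2
p=bot.camera("wrist"); cv2.imwrite("pics/w1.png",p["frame"][:,:,::-1])
print(bot.get_obs()["ee_pos"],bot.get_obs()["tcp_rot"])
E
```

```text
time: 3.1
ee_pos: [0.5776, 0.1578, 0.1169]
tcp_rot: [-90.0, -0.0, -0.0]
wrist_force: [0.4, 0.1, 0.8]
opening: 0.0547
[0.57788404 0.15800297 0.11739045] [-8.99837114e+01 -7.60678269e-02 -4.19567367e-02]
```

View pics/w1.png

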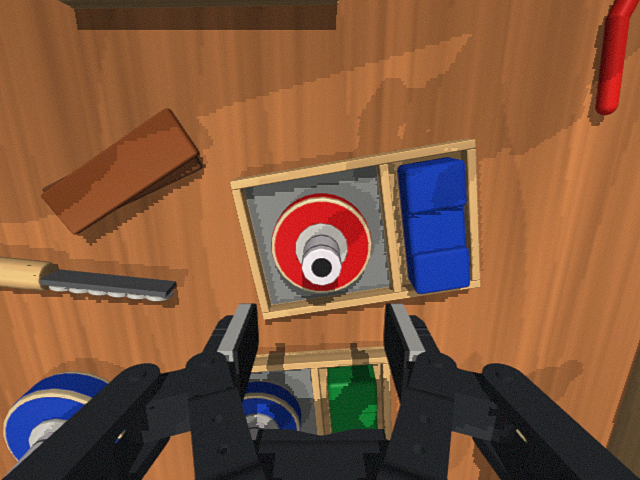

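Wrist view: hub at (321,265) is midway between the jaws (pads at about 240 and 400), and the wheel lies inside the well. I'll descend and grip.

```bash
python3 -m inch '[[[0,15,0.5],[0,0,0],55],[[-0.5,35,1],[0,0,0],55],[[-0.5,55,1],[0,0,0],55],[[-0.5,70,1],[0,0,0],55],[[-0.5,79,1],[0,0,0],55],[[-0.5,83,1],[0,0,0],55],[[-0.5,83,1],[0,0,0],55],[[-0.5,83,1],[0,0,0],22],[[-0.5,83,1],[0,0,0],15],[[-0.5,83,1],[0,0,0],15],[[-0.5,83,1],[0,0,0],15],[[-0.5,83,1],[0,0,0],15],[[-0.5,83,1],[0,0,0],15],[[-0.5,83,1],[0,0,0],15]]' 40
```

```text
time: 4.55
ee_pos: [0.5781, 0.1592, 0.0354]
tcp_rot: [-90.0, -0.2, -0.0]
wrist_force: [-0.6, -0.8, 6.2]
opening: 0.0225
```

```bash
python3 -m inch '[[[0,-3,0],[0,0,0],15],[[0,-10,0],[0,0,0],15],[[0,-25,0],[0,0,0],15],[[0,-45,0],[0,0,0],15],[[0,-70,0],[0,0,0],15],[[0,-95,0],[0,0,0],15],[[0,-115,0],[0,0,0],15],[[0,-120,0],[0,0,0],15],[[0,-120,0],[0,0,0],15],[[0,-120,0],[0,0,0],15]]' 40
python3 - <<'E'
from workcell import bot
import cv2
o=bot.get_obs();p=bot.camera("wrist"); cv2.imwrite("pics/w2.png",p["frame"][:,:,::-1])
print(o["opening"],o["ee_pos"])
E
```

```text
time: 5.55
ee_pos: [0.5774, 0.159, 0.1545]
tcp_rot: [-90.0, -0.1, -0.0]
wrist_force: [0.4, 0.5, -1.6]
opening: 0.0226
0.022644568228765028 [0.57739102 0.15903133 0.15449162]
```

View pics/w2.png

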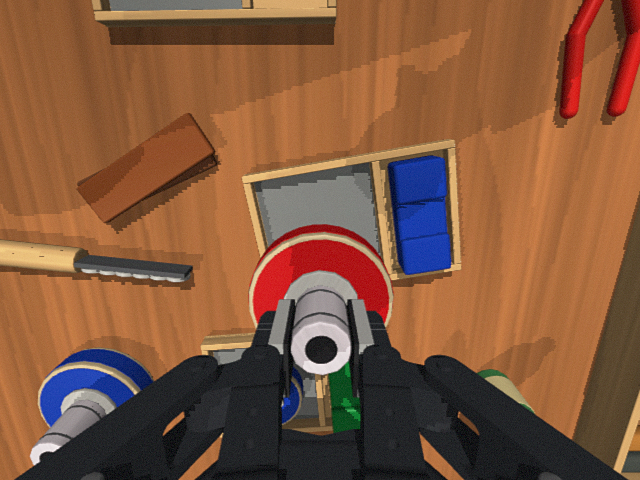

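Wrist view: the red wheel is held level at (320,340) and the blue tray's well is empty. Next it goes to the spare tray.

```bash
python3 -m inch '[[[-5,0,10],[0,0,0],15],[[-15,0,30],[0,0,0],15],[[-27,0,55],[0,0,0],15],[[-40,0,80],[0,0,0],15],[[-52,0,105],[0,0,0],15],[[-65,0,130],[0,0,0],15],[[-77,0,155],[0,0,0],15],[[-88,0,178],[0,0,0],15],[[-96,0,193],[0,0,0],15],[[-100,0,201],[0,0,0],15],[[-101,0,203],[0,0,0],15],[[-101,0,203],[0,0,0],15],[[-101,0,203],[0,0,0],15]]' 40
python3 - <<'E'
from workcell import bot
import cv2
o=bot.get_obs();p=bot.camera("wrist"); cv2.imwrite("pics/w3.png",p["frame"][:,:,::-1])
print(o["opening"],o["ee_pos"])
E
```

```text
time: 6.9
ee_pos: [0.4768, 0.3613, 0.154]
tcp_rot: [-90.0, -0.1, -0.1]
wrist_force: [0.6, -0.6, -1.0]
opening: 0.0227
0.02273178893090505 [0.47680816 0.36133155 0.15402698]
```

View pics/w3.png

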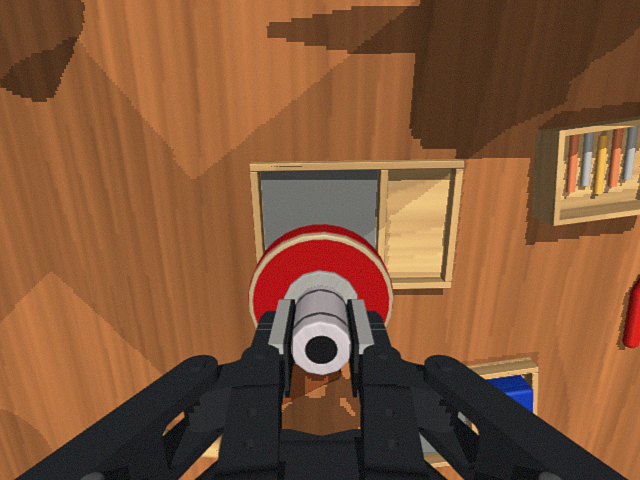

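Wrist view: the well of the spare tray is centred at column 321, in line with the wheel at 320. I'll lower and release.

```bash
python3 -m inch '[[[0,10,0.5],[0,0,0],15],[[0,30,0.5],[0,0,0],15],[[0,55,0.5],[0,0,0],15],[[0,80,0.5],[0,0,0],15],[[0,100,0.5],[0,0,0],15],[[0,110,0.5],[0,0,0],15],[[0,115,0.5],[0,0,0],15],[[0,118.5,0.5],[0,0,0],15],[[0,118.5,0.5],[0,0,0],15],[[0,118.5,0.5],[0,0,0],15],[[0,118.5,0.5],[0,0,0],55],[[0,118.5,0.5],[0,0,0],55],[[0,118.5,0.5],[0,0,0],55],[[0,118.5,0.5],[0,0,0],55],[[0,118.5,0.5],[0,0,0],55],[[0,118,0.5],[0,0,0],55]]' 40
python3 -m inch '[[[0,-10,0],[0,0,0],55],[[0,-30,0],[0,0,0],55],[[0,-55,0],[0,0,0],55],[[0,-80,0],[0,0,0],55],[[0,-105,0],[0,0,0],55],[[0,-118,0],[0,0,0],55],[[0,-120,0],[0,0,0],55],[[0,-120,0],[0,0,0],55]]'
```

```text
time: 8.55
ee_pos: [0.4769, 0.3618, 0.036]
tcp_rot: [-90.0, -0.1, -0.1]
wrist_force: [-0.7, 0.8, -0.2]
opening: 0.055
time: 9.35
ee_pos: [0.4768, 0.3618, 0.1557]
tcp_rot: [-90.0, -0.1, -0.1]
wrist_force: [-0.3, 0.1, -0.9]
opening: 0.0551
```

```bash
python3 -m inch '[[[2,0,-15],[0,0,0],55],[[6,0,-45],[0,0,0],55],[[10,0,-80],[0,0,0],55],[[16,0,-115],[0,0,0],55],[[20,0,-150],[0,0,0],55],[[25,0,-185],[0,0,0],55],[[30,0,-220],[0,0,0],55],[[34,0,-255],[0,0,0],55],[[39,0,-290],[0,0,0],55],[[43,0,-320],[0,0,0],55],[[46,0,-345],[0,0,0],55],[[48.5,0,-358],[0,0,0],55],[[48.5,0,-361],[0,0,0],55],[[48.5,10,-361],[0,0,0],55],[[48.5,20,-361],[0,0,0],55],[[48.5,40,-361],[0,0,0],55],[[48.5,40,-361],[0,0,0],55],[[48.5,40,-361],[0,0,0],55]]'
python3 - <<'E'
from workcell import bot
import cv2
o=bot.get_obs();p=bot.camera("wrist"); cv2.imwrite("pics/w4.png",p["frame"][:,:,::-1])
print(o["opening"],o["ee_pos"])
E
```

```text
time: 11.15
ee_pos: [0.5242, 0.0014, 0.1152]
tcp_rot: [-90.0, 0.0, -0.0]
wrist_force: [0.8, 0.4, 0.4]
opening: 0.0551
0.055064997688604525 [0.52418975 0.00144656 0.11520879]
```

View pics/w4.png

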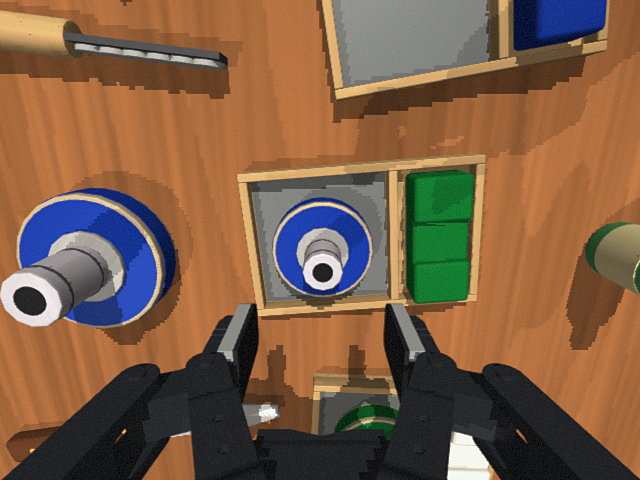

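Wrist view: blue hub at (323,270) between the jaws. The big decoy at (95,255) is well clear.

```bash
python3 -m inch '[[[0.5,15,0],[0,0,0],55],[[1,35,-0.5],[0,0,0],55],[[1,55,-0.5],[0,0,0],55],[[1,70,-0.5],[0,0,0],55],[[1,77,-0.5],[0,0,0],55],[[1,80.5,-0.5],[0,0,0],55],[[1,80.5,-0.5],[0,0,0],55],[[1,80.5,-0.5],[0,0,0],22],[[1,80.5,-0.5],[0,0,0],15],[[1,80.5,-0.5],[0,0,0],15],[[1,80.5,-0.5],[0,0,0],15],[[1,80.5,-0.5],[0,0,0],15],[[1,80.5,-0.5],[0,0,0],15],[[1,80.5,-0.5],[0,0,0],15]]' 40
python3 -m inch '[[[0,-3,0],[0,0,0],15],[[0,-10,0],[0,0,0],15],[[0,-25,0],[0,0,0],15],[[0,-45,0],[0,0,0],15],[[0,-70,0],[0,0,0],15],[[0,-95,0],[0,0,0],15],[[0,-115,0],[0,0,0],15],[[0,-120,0],[0,0,0],15],[[0,-120,0],[0,0,0],15]]' 40
```

```text
time: 12.6
ee_pos: [0.5263, 0.0008, 0.0364]
tcp_rot: [-90.0, -0.1, -0.1]
wrist_force: [-0.5, -0.3, 5.8]
opening: 0.0227
time: 13.5
ee_pos: [0.5264, 0.0008, 0.1574]
tcp_rot: [-90.0, -0.2, -0.0]
wrist_force: [-0.5, -0.1, -1.6]
opening: 0.0227
```

```bash
python3 -m inch '[[[3,0,10],[0,0,0],15],[[10,0,30],[0,0,0],15],[[18,0,55],[0,0,0],15],[[26,0,80],[0,0,0],15],[[34,0,105],[0,0,0],15],[[42,0,130],[0,0,0],15],[[48,0,147],[0,0,0],15],[[51,0,156],[0,0,0],15],[[51.7,0,158.4],[0,0,0],15],[[51.7,0,158.4],[0,0,0],15],[[51.7,0,158.4],[0,0,0],15]]' 40
python3 - <<'E'
from workcell import bot
import cv2
o=bot.get_obs();p=bot.camera("wrist"); cv2.imwrite("pics/w5.png",p["frame"][:,:,::-1])
print(o["opening"],o["ee_pos"])
E
```

```text
time: 14.6
ee_pos: [0.5781, 0.1584, 0.1577]
tcp_rot: [-90.0, -0.2, -0.1]
wrist_force: [-0.3, -0.4, -2.6]
opening: 0.0228
0.02280459357831872 [0.5781087  0.1583512  0.15768843]
```

View pics/w5.png

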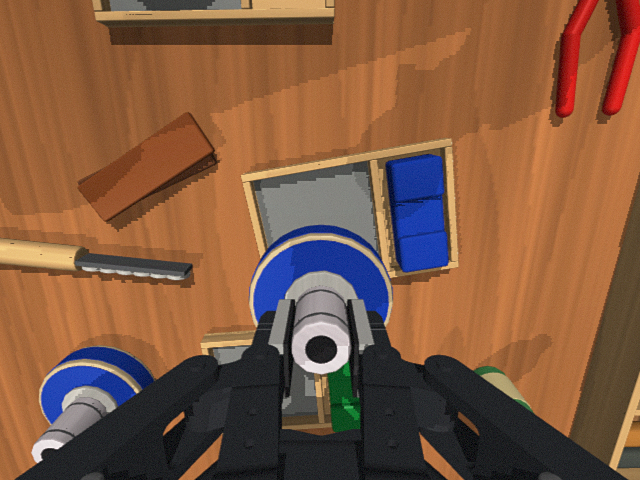

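Wrist view: the blue wheel is held level at (320,340) over the empty blue-tray well. I'll lower it, release, and go for green.

```bash
python3 -m inch '[[[0,10,0.5],[0,0,0],15],[[0,30,0.5],[0,0,0],15],[[0,55,0.5],[0,0,0],15],[[0,80,0.5],[0,0,0],15],[[0,100,0.5],[0,0,0],15],[[0,112,0.5],[0,0,0],15],[[0,117,0.5],[0,0,0],15],[[0,120.5,0.5],[0,0,0],15],[[0,121,0.5],[0,0,0],15],[[0,121,0.5],[0,0,0],15],[[0,121,0.5],[0,0,0],55],[[0,121,0.5],[0,0,0],55],[[0,121,0.5],[0,0,0],55],[[0,121,0.5],[0,0,0],55],[[0,121,0.5],[0,0,0],55]]' 40
python3 -m inch '[[[0,-10,0],[0,0,0],55],[[0,-30,0],[0,0,0],55],[[0,-55,0],[0,0,0],55],[[0,-80,0],[0,0,0],55],[[0,-105,0],[0,0,0],55],[[0,-118,0],[0,0,0],55],[[0,-120,0],[0,0,0],55],[[0,-120,0],[0,0,0],55]]'
```

```text
time: 16.15
ee_pos: [0.5787, 0.1589, 0.0369]
tcp_rot: [-90.0, -0.3, -0.1]
wrist_force: [0.0, 0.6, 0.2]
opening: 0.0549
time: 16.95
ee_pos: [0.5782, 0.1588, 0.1565]
tcp_rot: [-90.0, -0.2, -0.1]
wrist_force: [0.7, 0.3, -0.7]
opening: 0.0551
```

Green at (569.9, -178.8): shift (-8.3, -337.6).

```bash
python3 -m inch '[[[0,0,-15],[0,0,0],55],[[-1,0,-45],[0,0,0],55],[[-2,0,-80],[0,0,0],55],[[-3,0,-115],[0,0,0],55],[[-4,0,-150],[0,0,0],55],[[-5,0,-185],[0,0,0],55],[[-6,0,-220],[0,0,0],55],[[-7,0,-255],[0,0,0],55],[[-8,0,-290],[0,0,0],55],[[-8.3,0,-317],[0,0,0],55],[[-8.3,0,-333],[0,0,0],55],[[-8.3,0,-337.5],[0,0,0],55],[[-8.3,10,-337.5],[0,0,0],55],[[-8.3,20,-337.5],[0,0,0],55],[[-8.3,40,-337.5],[0,0,0],55],[[-8.3,40,-337.5],[0,0,0],55],[[-8.3,40,-337.5],[0,0,0],55]]'
python3 - <<'E'
from workcell import bot
import cv2
o=bot.get_obs();p=bot.camera("wrist"); cv2.imwrite("pics/w6.png",p["frame"][:,:,::-1])
print(o["opening"],o["ee_pos"])
E
```

```text
time: 18.65
ee_pos: [0.5692, -0.1776, 0.116]
tcp_rot: [-90.0, -0.2, -0.0]
wrist_force: [1.0, 0.5, 0.6]
opening: 0.0551
0.055091671089800995 [ 0.56917199 -0.17756955  0.11603102]
```

View pics/w6.png

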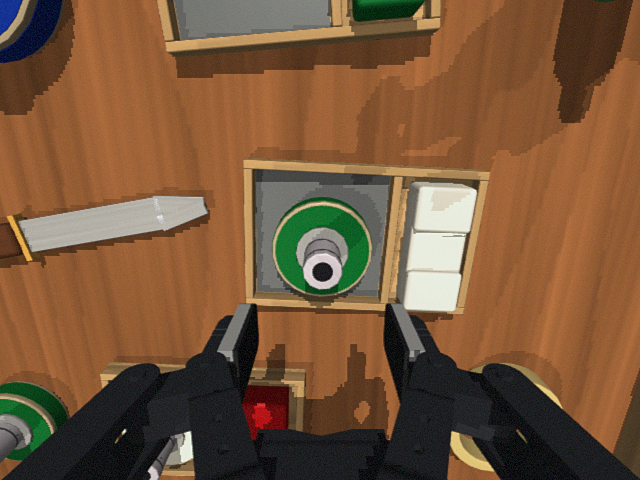

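Wrist view: green hub at (323,270) between the jaws. I'll grip and lift.

```bash
python3 -m inch '[[[0.5,15,-0.5],[0,0,0],55],[[0.7,35,-1],[0,0,0],55],[[0.7,55,-1],[0,0,0],55],[[0.7,70,-1],[0,0,0],55],[[0.7,77,-1],[0,0,0],55],[[0.7,81,-1],[0,0,0],55],[[0.7,81,-1],[0,0,0],55],[[0.7,81,-1],[0,0,0],22],[[0.7,81,-1],[0,0,0],15],[[0.7,81,-1],[0,0,0],15],[[0.7,81,-1],[0,0,0],15],[[0.7,81,-1],[0,0,0],15],[[0.7,81,-1],[0,0,0],15],[[0.7,81,-1],[0,0,0],15]]' 40
python3 -m inch '[[[0,-3,0],[0,0,0],15],[[0,-10,0],[0,0,0],15],[[0,-25,0],[0,0,0],15],[[0,-45,0],[0,0,0],15],[[0,-70,0],[0,0,0],15],[[0,-95,0],[0,0,0],15],[[0,-115,0],[0,0,0],15],[[0,-120,0],[0,0,0],15],[[0,-120,0],[0,0,0],15]]' 40
```

```text
time: 20.1
ee_pos: [0.5712, -0.1791, 0.0369]
tcp_rot: [-90.0, -0.3, -0.0]
wrist_force: [0.9, 0.4, 6.3]
opening: 0.023
time: 21.0
ee_pos: [0.5709, -0.1792, 0.158]
tcp_rot: [-90.1, -0.4, -0.0]
wrist_force: [-0.1, -0.2, -1.7]
opening: 0.0223
```

```bash
python3 -m inch '[[[-3,0,10],[0,0,0],15],[[-8,0,30],[0,0,0],15],[[-14,0,55],[0,0,0],15],[[-20,0,80],[0,0,0],15],[[-26,0,105],[0,0,0],15],[[-32,0,130],[0,0,0],15],[[-38,0,155],[0,0,0],15],[[-43,0,173],[0,0,0],15],[[-45,0,180],[0,0,0],15],[[-45,0,182],[0,0,0],15],[[-45,0,182],[0,0,0],15],[[-45,0,182],[0,0,0],15]]' 40
python3 - <<'E'
from workcell import bot
import cv2
o=bot.get_obs();p=bot.camera("wrist"); cv2.imwrite("pics/w7.png",p["frame"][:,:,::-1])
print(o["opening"],o["ee_pos"])
E
```

```text
time: 22.2
ee_pos: [0.5261, 0.0023, 0.1571]
tcp_rot: [-90.1, -0.4, -0.1]
wrist_force: [-0.3, -1.3, -1.6]
opening: 0.0223
0.022331998397291435 [0.52609843 0.00227883 0.15713949]
```

View pics/w7.png

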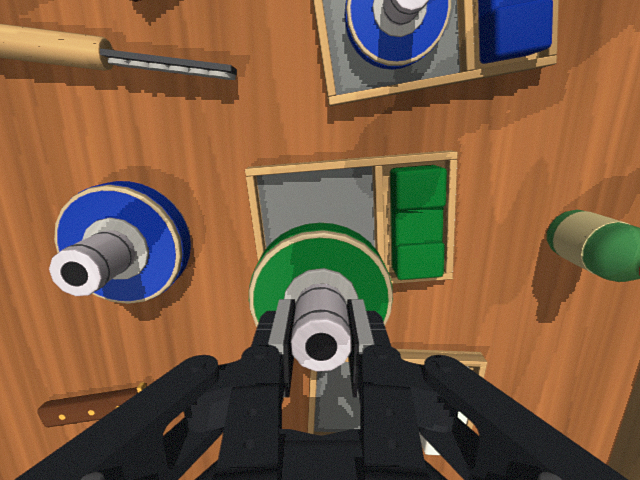

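Wrist view: green wheel level at (320,340) over the empty green-tray well; the blue wheel sits in its tray (400,20). I'll lower, release and rise.

```bash
python3 -m inch '[[[0,10,0.3],[0,0,0],15],[[0,30,0.3],[0,0,0],15],[[0,55,0.3],[0,0,0],15],[[0,80,0.3],[0,0,0],15],[[0,100,0.3],[0,0,0],15],[[0,112,0.3],[0,0,0],15],[[0,117,0.3],[0,0,0],15],[[0,119.5,0.3],[0,0,0],15],[[0,120,0.3],[0,0,0],15],[[0,120,0.3],[0,0,0],15],[[0,120,0.3],[0,0,0],55],[[0,120,0.3],[0,0,0],55],[[0,120,0.3],[0,0,0],55],[[0,120,0.3],[0,0,0],55],[[0,120,0.3],[0,0,0],55]]' 40
python3 -m inch '[[[0,-10,0],[0,0,0],55],[[0,-30,0],[0,0,0],55],[[0,-55,0],[0,0,0],55],[[0,-80,0],[0,0,0],55],[[0,-105,0],[0,0,0],55],[[0,-118,0],[0,0,0],55],[[0,-120,0],[0,0,0],55],[[0,-120,0],[0,0,0],55]]'
```

```text
time: 23.75
ee_pos: [0.5271, 0.0024, 0.0373]
tcp_rot: [-90.1, -0.4, -0.1]
wrist_force: [-0.7, -0.1, -0.3]
opening: 0.055
time: 24.55
ee_pos: [0.5261, 0.0025, 0.157]
tcp_rot: [-90.1, -0.4, -0.1]
wrist_force: [0.1, 0.0, -0.1]
opening: 0.0546
```

```bash
python3 -m inch '[[[-4,0,-15],[0,0,0.007],55],[[-11,0,-45],[0,0,0.007],55],[[-21,0,-80],[0,0,0.007],55],[[-30,0,-115],[0,0,0.007],55],[[-39,0,-150],[0,0,0.007],55],[[-48,0,-185],[0,0,0.007],55],[[-57,0,-220],[0,0,0.007],55],[[-66,0,-255],[0,0,0.007],55],[[-75,0,-290],[0,0,0.007],55],[[-82,0,-317],[0,0,0.007],55],[[-87,0,-336],[0,0,0.007],55],[[-88,0,-341],[0,0,0.007],55],[[-88,10,-341],[0,0,0.007],55],[[-88,20,-341],[0,0,0.007],55],[[-88,40,-341],[0,0,0.007],55],[[-88,40,-341],[0,0,0.007],55],[[-88,40,-341],[0,0,0.007],55]]'
python3 - <<'E'
from workcell import bot
import cv2
o=bot.get_obs();p=bot.camera("wrist"); cv2.imwrite("pics/w8.png",p["frame"][:,:,::-1])
print(o["opening"],o["ee_pos"])
E
```

```text
time: 26.25
ee_pos: [0.4378, -0.3374, 0.1162]
tcp_rot: [-90.0, 0.0, -0.0]
wrist_force: [-1.0, -1.1, 1.1]
opening: 0.0548
0.05483043266036517 [ 0.43776408 -0.33738287  0.11618962]
```

View pics/w8.png

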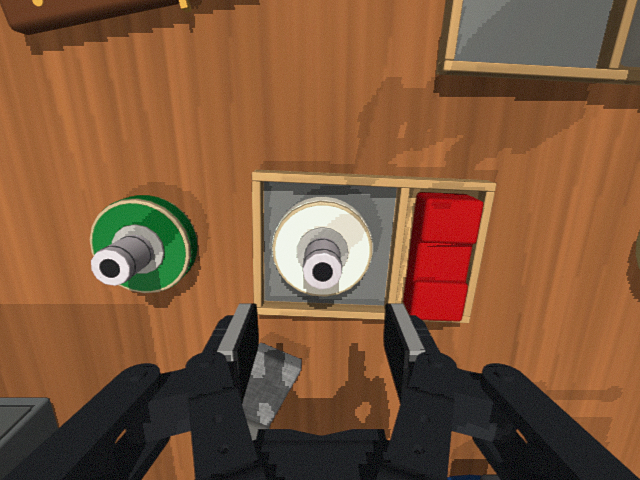

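Wrist view: white hub at (323,270) between the jaws, green decoy at (140,245) clear.

```bash
python3 -m inch '[[[0.3,15,-0.5],[0,0,0],55],[[0.3,35,-1],[0,0,0],55],[[0.3,55,-1],[0,0,0],55],[[0.3,70,-1],[0,0,0],55],[[0.3,77,-1],[0,0,0],55],[[0.3,81,-1],[0,0,0],55],[[0.3,81,-1],[0,0,0],55],[[0.3,81,-1],[0,0,0],22],[[0.3,81,-1],[0,0,0],15],[[0.3,81,-1],[0,0,0],15],[[0.3,81,-1],[0,0,0],15],[[0.3,81,-1],[0,0,0],15],[[0.3,81,-1],[0,0,0],15],[[0.3,81,-1],[0,0,0],15]]' 40
python3 -m inch '[[[0,-3,0],[0,0,0],15],[[0,-10,0],[0,0,0],15],[[0,-25,0],[0,0,0],15],[[0,-45,0],[0,0,0],15],[[0,-70,0],[0,0,0],15],[[0,-95,0],[0,0,0],15],[[0,-115,0],[0,0,0],15],[[0,-120,0],[0,0,0],15],[[0,-120,0],[0,0,0],15]]' 40
```

```text
time: 27.7
ee_pos: [0.4388, -0.3392, 0.0369]
tcp_rot: [-90.1, -0.1, -0.0]
wrist_force: [-1.0, 0.2, 5.7]
opening: 0.0228
time: 28.6
ee_pos: [0.439, -0.3393, 0.158]
tcp_rot: [-90.2, -0.2, -0.0]
wrist_force: [-0.4, 1.0, -0.9]
opening: 0.0228
```

```bash
python3 -m inch '[[[8,0,10],[0,0,0],15],[[22,0,28],[0,0,0],15],[[38,0,48],[0,0,0],15],[[55,0,70],[0,0,0],15],[[72,0,92],[0,0,0],15],[[90,0,114],[0,0,0],15],[[107,0,136],[0,0,0],15],[[120,0,153],[0,0,0],15],[[127,0,162],[0,0,0],15],[[130,0,165.5],[0,0,0],15],[[130.4,0,165.8],[0,0,0],15],[[130.4,0,165.8],[0,0,0],15],[[130.4,0,165.8],[0,0,0],15]]' 40
python3 - <<'E'
from workcell import bot
import cv2
o=bot.get_obs();p=bot.camera("wrist"); cv2.imwrite("pics/w9.png",p["frame"][:,:,::-1])
print(o["opening"],o["ee_pos"])
E
```

```text
time: 29.9
ee_pos: [0.5691, -0.1742, 0.1579]
tcp_rot: [-90.2, -0.2, -0.1]
wrist_force: [-0.5, 0.0, -1.1]
opening: 0.0227
0.022662637200673387 [ 0.56907897 -0.17423826  0.15791966]
```

View pics/w9.png

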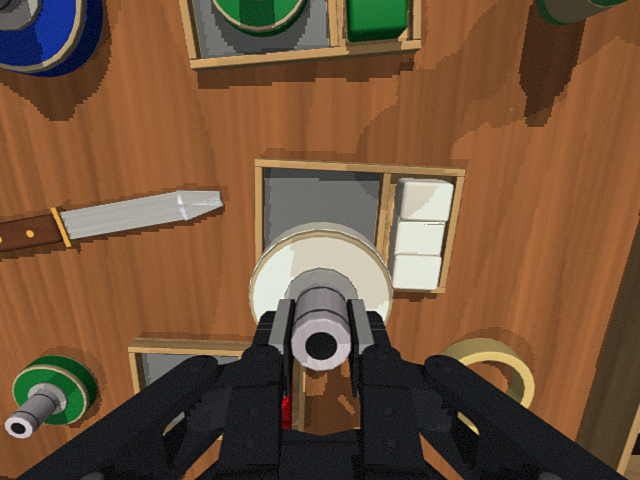

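Wrist view: white wheel at (320,340), level, over the white-tray well. I'll lower to z ≈ 0.037 and release.

```bash
python3 -m inch '[[[0,10,0.5],[0,0,0],15],[[0,30,0.5],[0,0,0],15],[[0,55,0.5],[0,0,0],15],[[0,80,0.5],[0,0,0],15],[[0,100,0.5],[0,0,0],15],[[0,112,0.5],[0,0,0],15],[[0,117,0.5],[0,0,0],15],[[0,120.5,0.5],[0,0,0],15],[[0,121,0.5],[0,0,0],15],[[0,121,0.5],[0,0,0],15],[[0,121,0.5],[0,0,0],55],[[0,121,0.5],[0,0,0],55],[[0,121,0.5],[0,0,0],55],[[0,121,0.5],[0,0,0],55],[[0,121,0.5],[0,0,0],55]]' 40
python3 -m inch '[[[0,-10,0],[0,0,0],55],[[0,-30,0],[0,0,0],55],[[0,-55,0],[0,0,0],55],[[0,-80,0],[0,0,0],55],[[0,-105,0],[0,0,0],55],[[0,-118,0],[0,0,0],55],[[0,-120,0],[0,0,0],55],[[0,-120,0],[0,0,0],55]]'
```

```text
time: 31.45
ee_pos: [0.5696, -0.1741, 0.0371]
tcp_rot: [-90.2, -0.2, -0.1]
wrist_force: [-0.4, -0.0, -0.1]
opening: 0.0547
time: 32.25
ee_pos: [0.5692, -0.1737, 0.1567]
tcp_rot: [-90.2, -0.2, -0.1]
wrist_force: [0.2, -0.5, -0.4]
opening: 0.055
```

```bash
python3 -m inch '[[[-2,0,15],[0.003,0,0.003],55],[[-8,0,45],[0.003,0,0.003],55],[[-14,0,80],[0.003,0,0.003],55],[[-20,0,115],[0.003,0,0.003],55],[[-26,0,150],[0.003,0,0.003],55],[[-32,0,185],[0.003,0,0.003],55],[[-38,0,220],[0.003,0,0.003],55],[[-44,0,255],[0.003,0,0.003],55],[[-50,0,290],[0.003,0,0.003],55],[[-56,0,325],[0.003,0,0.003],55],[[-62,0,360],[0.003,0,0.003],55],[[-68,0,395],[0.003,0,0.003],55],[[-74,0,430],[0.003,0,0.003],55],[[-80,0,465],[0.003,0,0.003],55],[[-86,0,500],[0.003,0,0.003],55],[[-90,0,522],[0.003,0,0.003],55],[[-92,0,533],[0.003,0,0.003],55],[[-92.4,10,535.5],[0.003,0,0.003],55],[[-92.4,30,535.5],[0.003,0,0.003],55],[[-92.4,40,535.5],[0.003,0,0.003],55]]'
python3 -m inch '[[[0,0,0],[0,0,0],55]]'
python3 - <<'E'
from workcell import bot
import cv2
o=bot.get_obs();p=bot.camera("wrist"); cv2.imwrite("pics/w10.png",p["frame"][:,:,::-1])
print(o["opening"],o["ee_pos"],o["tcp_rot"])
E
```

```text
time: 34.25
ee_pos: [0.4772, 0.3605, 0.1121]
tcp_rot: [-90.1, 0.1, -0.1]
wrist_force: [0.7, 0.4, 0.1]
opening: 0.0553
time: 34.35
ee_pos: [0.4766, 0.359, 0.11]
tcp_rot: [-90.2, 0.3, -0.2]
wrist_force: [0.4, -0.1, -0.5]
opening: 0.0552
0.055189254108309625 [0.47661768 0.35904701 0.11002909] [-90.23882119   0.26268389  -0.19814438]
```

View pics/w10.png

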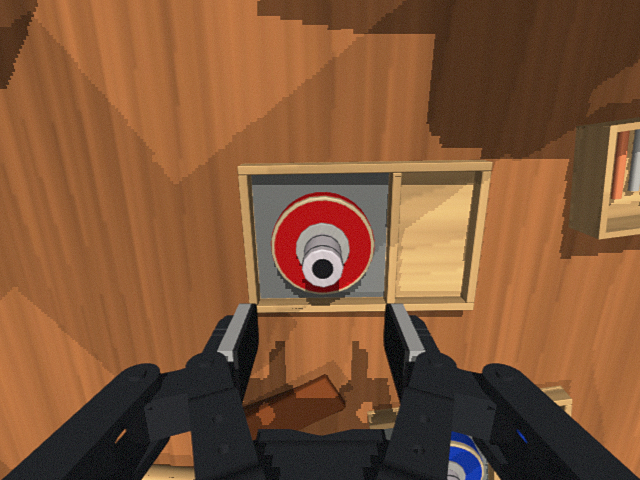

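Wrist view: the red wheel is centred in the spare well, hub at (322,268) between the jaws. I'll correct y by about 2.5 mm and grip.

```bash
python3 -m inch '[[[0,10,1.5],[0.003,0,-0.003],55],[[0.3,30,2.5],[0.003,0,-0.003],55],[[0.3,50,2.5],[0.003,0,-0.003],55],[[0.3,65,2.5],[0.003,0,-0.003],55],[[0.3,72,2.5],[0.003,0,-0.003],55],[[0.3,74.5,2.5],[0.003,0,-0.003],55],[[0.3,74.5,2.5],[0.003,0,-0.003],55],[[0.3,74.5,2.5],[0.003,0,-0.003],22],[[0.3,74.5,2.5],[0.003,0,-0.003],15],[[0.3,74.5,2.5],[0.003,0,-0.003],15],[[0.3,74.5,2.5],[0.003,0,-0.003],15],[[0.3,74.5,2.5],[0.003,0,-0.003],15],[[0.3,74.5,2.5],[0.003,0,-0.003],15],[[0.3,74.5,2.5],[0.003,0,-0.003],15]]' 40
python3 -m inch '[[[0,-3,0],[0,0,0],15],[[0,-10,0],[0,0,0],15],[[0,-25,0],[0,0,0],15],[[0,-45,0],[0,0,0],15],[[0,-70,0],[0,0,0],15],[[0,-95,0],[0,0,0],15],[[0,-115,0],[0,0,0],15],[[0,-120,0],[0,0,0],15],[[0,-120,0],[0,0,0],15]]' 40
```

```text
time: 35.8
ee_pos: [0.4772, 0.3617, 0.0372]
tcp_rot: [-90.0, -0.0, -0.2]
wrist_force: [0.6, 0.3, 5.9]
opening: 0.0229
time: 36.7
ee_pos: [0.4776, 0.3619, 0.1583]
tcp_rot: [-89.9, -0.1, -0.2]
wrist_force: [-0.3, 0.4, -1.3]
opening: 0.0225
```

```bash
python3 -m inch '[[[0,-5,-10],[0,0,0],15],[[0,-15,-30],[0,0,0],15],[[0,-25,-55],[0,0,0],15],[[0,-30,-80],[0,0,0],15],[[0,-30,-110],[0,0,0],15],[[0,-30,-140],[0,0,0],15],[[0,-30,-170],[0,0,0],15],[[0,-30,-200],[0,0,0],15],[[0,-30,-230],[0,0,0],15],[[0,-30,-260],[0,0,0],15],[[0,-30,-290],[0,0,0],15],[[0,-30,-320],[0,0,0],15],[[0,-30,-345],[0,0,0],15],[[0,-30,-365],[0,0,0],15],[[0,-30,-375],[0,0,0],15],[[0,-30,-375],[0,0,0],15],[[0,-30,-375],[0,0,0],15]]' 40
```

```text
time: 38.4
ee_pos: [0.4759, -0.0131, 0.1879]
tcp_rot: [-89.9, -0.1, -0.2]
wrist_force: [-0.4, -0.4, -0.5]
opening: 0.0226
```

```bash
python3 -m inch '[[[-1,0,-10],[0,0,0],15],[[-3,0,-30],[0,0,0],15],[[-5,0,-55],[0,0,0],15],[[-8,0,-80],[0,0,0],15],[[-11,0,-110],[0,0,0],15],[[-14,0,-140],[0,0,0],15],[[-17,0,-170],[0,0,0],15],[[-20,0,-200],[0,0,0],15],[[-23,0,-230],[0,0,0],15],[[-26,0,-260],[0,0,0],15],[[-29,0,-287],[0,0,0],15],[[-31,0,-308],[0,0,0],15],[[-32,0,-322],[0,0,0],15],[[-32.4,10,-327],[0,0,0],15],[[-32.4,20,-328],[0,0,0],15],[[-32.4,30,-328],[0,0,0],15],[[-32.4,30,-328],[0,0,0],15],[[-32.4,30,-328],[0,0,0],15]]' 40
python3 - <<'E'
from workcell import bot
import cv2
o=bot.get_obs();p=bot.camera("wrist"); cv2.imwrite("pics/w11.png",p["frame"][:,:,::-1])
print(o["opening"],o["ee_pos"],o["tcp_rot"])
E
```

```text
time: 40.2
ee_pos: [0.4422, -0.3401, 0.1572]
tcp_rot: [-89.9, -0.1, -0.2]
wrist_force: [-0.5, -0.4, -1.5]
opening: 0.0226
0.0225690516122523 [ 0.44217471 -0.34012394  0.15715912] [-8.98975429e+01 -5.80759942e-02 -1.84850459e-01]
```

View pics/w11.png

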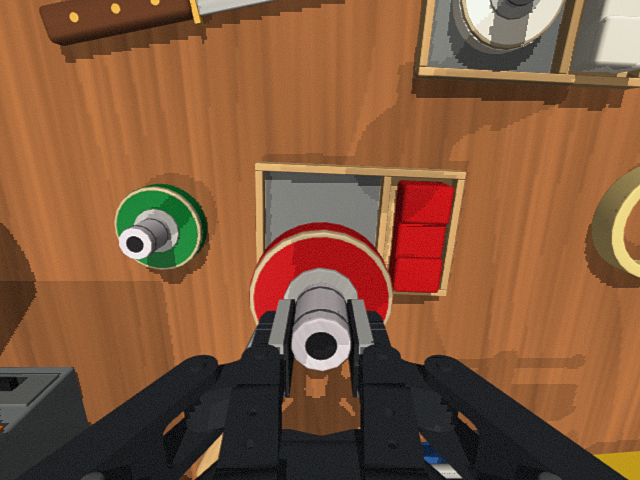

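Wrist view: red wheel at (320,340), level, over the empty red-tray well. I'll lower, release, and rise high for the final check.

```bash
python3 -m inch '[[[0,10,-0.5],[0,0,0],15],[[0,30,-0.5],[0,0,0],15],[[0,55,-0.5],[0,0,0],15],[[0,80,-0.5],[0,0,0],15],[[0,100,-0.5],[0,0,0],15],[[0,112,-0.5],[0,0,0],15],[[0,117,-0.5],[0,0,0],15],[[0,119.5,-0.5],[0,0,0],15],[[0,120,-0.5],[0,0,0],15],[[0,120,-0.5],[0,0,0],15],[[0,120,-0.5],[0,0,0],55],[[0,120,-0.5],[0,0,0],55],[[0,120,-0.5],[0,0,0],55],[[0,120,-0.5],[0,0,0],55],[[0,120,-0.5],[0,0,0],55]]' 40
python3 -m inch '[[[0,-10,0],[0,0,0],55],[[0,-30,0],[0,0,0],55],[[0,-55,0],[0,0,0],55],[[0,-80,0],[0,0,0],55],[[0,-105,0],[0,0,0],55],[[0,-130,0],[0,0,0],55],[[-10,-155,25],[0,0,0],55],[[-20,-180,50],[0,0,0],55],[[-30,-200,80],[0,0,0],55],[[-40,-210,110],[0,0,0],55],[[-50,-210,140],[0,0,0],55],[[-60,-210,170],[0,0,0],55],[[-70,-210,200],[0,0,0],55],[[-75,-210,215],[0,0,0],55],[[-75,-210,220],[0,0,0],55],[[-75,-210,220],[0,0,0],55]]'
cat > m2.py <<'E'
from loc import *
ps=[bot.camera("scene"),bot.camera("side")]
for i,p in enumerate(ps): cv2.imwrite(f"pics/end{i}.png",p["frame"][:,:,::-1])
tray=dict(red=(.4424,-.341),white=(.5694,-.1735),green=(.5259,.0027),blue=(.5781,.1592))
for w,t in tray.items():
    for p in ps:
        e=proj(p,[[*t,.03]])[0]
        for d in bot.cut_out(p,f"wheel_{w}_hub"):
            b=d["box"]
            if np.hypot((b[0]+b[2])/2-e[0],(b[1]+b[3])/2-e[1])<20 and b[2]-b[0]<70:
                v,f=fit([(p,d["region"])],W,t,.004,False); print(w,round(d["confidence"],2),((v-t)*1000).round(1),"mm off",round(f,3)); break
        else: print(w,"no det")
print(bot.get_obs()["ee_pos"],bot.get_obs()["wrist_force"])
E
python3 m2.py
```

```text
time: 41.75
ee_pos: [0.4426, -0.3407, 0.0377]
tcp_rot: [-89.9, -0.1, -0.2]
wrist_force: [-0.4, 0.9, -0.3]
opening: 0.0547
time: 43.35
ee_pos: [0.3682, -0.1205, 0.2485]
tcp_rot: [-90.0, -0.2, -0.1]
wrist_force: [0.6, 0.5, -0.5]
opening: 0.0552
red 0.93 [0.1 0.1] mm off 0.079
red 0.9 [-0.2  1.9] mm off 0.076
white 0.69 [ 0.2 -0.2] mm off 0.059
white 0.72 [0.3 0.1] mm off 0.046
green 0.91 [ 3.5 -0.2] mm off 0.056
green 0.67 [0.8 1.3] mm off 0.107
blue 0.93 [ 0.5 -0.6] mm off 0.086
blue 0.72 [-1.9 -0.3] mm off 0.139
[ 0.36794996 -0.12096522  0.24773528] [-0.02989857  0.44146322  0.10154737]
```

View pics/end0.png

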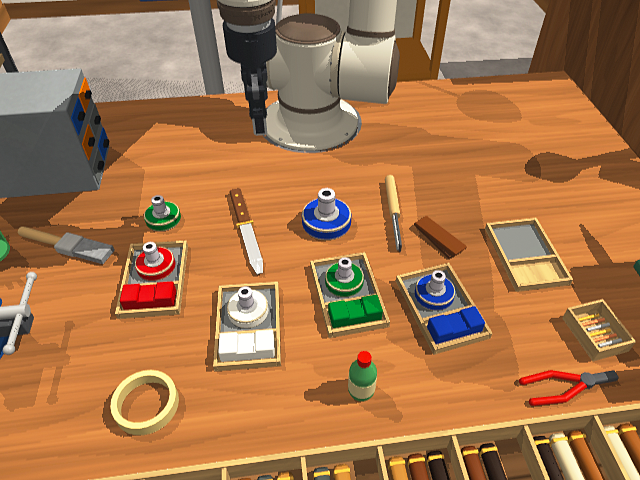

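The final picture shows each wheel flat in its own tray (red 151,260; white 244,305; green 345,277; blue 437,290), the spare empty, the decoys unmoved and the arm clear. I'm handing in.

```bash
python3 -c "
from workcell import bot
print(bot.job_done())"
```

```text
the job is handed in; nothing more can be done
None
```

All four wheels are in the trays of their own colour and the job is handed in; the system gives no verdict, so that rests on my own checks. I moved red to the spare tray, then blue, green and white to their own trays, then red home. That was five hub grasps with the tool pointing down, finished at about 43 s of the 138 s allowed.

- **Position:** fits from both cameras put every wheel within 4 mm of its well's centre, against the 15 mm limit. The largest figure was green, where the two cameras disagreed: 3.5 mm in one and 1.5 mm in the other.
- **State of the scene:** the last picture shows the wheels flat and hub up, the spare tray empty, the look-alike wheels unmoved and the gripper clear.
- **Not measured directly:** I did not measure wheel tilt or height. They follow from the release heights, within about 1 mm of the grasp heights, and from the pictures.

No check failed.

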